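# Unlatch the draught shield lid and hold it open

### The arm

A 6-joint arm with a two-finger parallel gripper is mounted at the origin on the work surface. World frame = base frame: x ahead of the robot, y to its left, z up, the work surface at z = 0. Lengths are in m, angles in rad, forces in N, time in s.
With the tool pointing down it reaches from about 0.3 to 1 m from the base axis. Payload 5.1 kg.
Tool frame: the origin (TCP) lies at the very end of the fingers, on their centre line; the grasp point (between the pads) lies 19 mm behind it; z points along the fingers, y is the direction in which the jaws open and shut (so a half turn about z gives the same grasp; the last joint's range is limited). The gripper opens to 95 mm and grips with 3 to 60 N. Pads are 20 mm wide; open, the fingers measure 119 mm over their backs; the gripper's body (75 mm by 180 mm) begins 59 mm behind the grasp point.
Start: joints at [-1.213, 0.124, 1.65, -0, 1.367, -0.083], TCP at [0.277, -0.588, 0.215] pointing down, gripper open.
Joint ranges: [-2.61, 2.61], [-1.02, 2.33], [0.03, 2.71], [-1.35, 4.49], [0.32, 2.68], [-2.91, 2.91]. Speed limits (rad/s): [2.57, 2.57, 3.14, 3.14, 3.14, 3.14].

### API

Orientations are given as a 3x3 rotation matrix whose columns are the frame's x, y, z axes.
In Python, from cell import manip gives the robot as it stands.
- The arm moves only by the shell command python3 -m inch 'ROWS' [FORCE]. ROWS is JSON, a list of rows, each a list of 5 numbers: the opening, from 0 (shut) to 1 (fully open), then the shift along the tool's x, y, z in m, then the turn about the tool's z in degrees. A call has 1 to 8 rows; each row shifts and turns the pose as measured when the row begins, along the tool's axes as they then stand; what a row does not reach is not made up. A row lasts 1/10 s, in which the tool goes at most 50 mm and 8.59 degrees, less where a joint would pass 70% of its speed; a pose out of reach is approached as far as the arm can. A call is refused whole if a number of a shift passes 0.05 or a number of a turn 8.59, either way. A call with a gripper value outside its range is refused whole. The fingers move at their own pace and stop on an object; FORCE is the grip in N (left out, the last holds). Time passes only in rows, so rows that do not move let the fingers close. It gives the time, the measured TCP pose, the force and the opening at its end, in the units of the state.
- manip.get_state(): the state, without advancing time (a new reading comes with each control period).
- manip.snapshot(name): name is "scene" or "top" or "wrist"; returns the picture (420x560x3 uint8, red, green, blue); there is no depth.
- manip.get_calibration(name): a dict with "fx", "fy", "cx", "cy" (pixels), "cam_to_world" (4x4, takes a point from camera to world coordinates); the wrist camera has in their place "hand_eye" (4x4, takes a point from camera to tool coordinates, whose origin is the TCP and whose axes are the flange's). Camera axes: x right, y up, looking along -z (the intrinsics and any distortion apply to the point x, -y, -z); pixel columns grow to the right and rows downward; lengths in m; the calibration is good to about 2 mm. A picture is of the moment at which its call begins: read the wrist's pose just before it. get_calibration takes no time and is no camera call.
- manip.job_done(): hands the job in, once; it reports no verdict.
The state is a dict: "t": time; "joint_positions": joint angles; "joint_vel": joint speeds; "joint_efforts": joint torques, N m; "ee_pos": TCP position; "ee_rot": TCP orientation; "wrist_force": force on the tool from outside, world axes, zero at the start; "ft_torque": the same for the moment, N m; "finger_gap": finger opening in m.
Only numpy, scipy, OpenCV 4.12 (cv2) and the standard library are available. Lean on these libraries where they do the work, as an engineer would, in place of code of your own. Each camera call takes 0.05 s, during which the arm holds its last target.

### The job

The blue-framed lid of the balance's draught shield is barred by a red turnbutton. Give the turnbutton about a quarter turn, either way, so that it is right clear of the lid while the lid is still shut; then raise the lid (it has a yellow lifting tab) and finish while still holding it with the gripper fingers, steady, open at 60 degrees from shut (within 5 degrees), because the lid falls if it is let go. Leave the beaker inside and the other things on the bench standing where they are.

Things in the scene. Friction and masses are not known exactly. Their poses are not given: they have to be found in the camera images.
- balance: White balance fixed to the bench, 285 x 250 mm, deck 54 mm high, with a clear-walled draught shield on it. Origin: on the bench under it; x points from its front (display, faces the robot) to the rear, y to the left, z up. In this frame the shield spans x -55 to +115 mm, y -110 to +110 mm, walls 4 mm thick, rim 130 mm high, open on top under the lid; the weighing pan inside is 64 mm high.
- lid (a joint): Opening angle of the shield's lid in rad: 0 shut (level), grows as its front edge rises, stop at 1.8; 60 degrees is 1.047. Hinged along the balance's y at the rear. Blue frame, clear pane, 170 mm from hinge to front edge, 220 mm wide, 8 mm thick (top 138.5 mm above the bench when shut), about 0.4 kg. Nearly frictionless: below 90 degrees it falls shut when let go.
- lid_hinge (a point): Point on the lid's hinge axis, in the middle of its width, 134.5 mm above the bench (balance frame x +115, y 0). Its axes turn with the lid: y along the hinge, -x from the hinge towards the lid's front edge, z out of its upper face.
- lid_tab (a point): Grip point: centre of the yellow tab, a straight bar 46 mm long, 12 wide (y), 18 high, sticking out of the lid's front edge in its plane, free below for 70 mm. 26 mm ahead of that edge; 196 mm from the hinge axis and 45 mm left of the lid's middle (lid frame x -196, y +45, z 0); 134.5 mm above the bench when shut. Axes as lid_hinge. Gripped across its width, it can pivot between the pads.
- latch (a joint): Angle of the red turnbutton about its upright pivot in rad: 0 = its bar points straight to the rear, over the lid's front edge; positive is counterclockwise seen from above; range -1.65 to 1.65. It stays where it is left (friction 0.04 N m). It bars the lid until turned by about 1.17 either way; +1.57 or -1.57 = parallel to the lid's front edge, clear of it.
- latch_wing (a point): Middle of the red turnbutton's upright grip wing, on its pivot axis, 164 mm above the bench, 20 mm ahead of the lid's front edge (balance frame x -75, y -70). Wing: 36 mm long (its x, along the bar), 10 thick (its y), from 148 to 180 mm above the bench. Below it the bar, 12 mm wide, 140 to 148 mm above the bench, reaches 36 mm from the pivot along +x and 14 along -x.
- beaker: Small green-tinted glass beaker on the pan inside the shield, 50 mm across, 48 mm high; origin at the centre of its underside. To be left alone.
- weight: Brass calibration weight with a knob, 38 mm across, 66 mm high, on the bench in front of the balance; origin at the centre of its underside. To be left alone.
- amber_bottle: Amber bottle, 60 mm across, 130 mm high, beside the balance; origin at the centre of its underside. To be left alone.
- jar: White jar with a blue cap, 68 mm across, 85 mm high, beside the balance; origin at the centre of its underside. To be left alone.
- scoop: Steel scoop, 170 mm long, lying on the bench to the right; origin on its underside near its middle. To be left alone.
- vial: Small clear bottle with an orange cap, 36 mm across, 70 mm high, on the left; origin at the centre of its underside. To be left alone.
- stopper: Black rubber stopper, 40 mm across, 35 mm high, on the right; origin at the centre of its underside. To be left alone.

How it is judged:
On the way:
1. the turnbutton is turned clear of the lid while the lid is still shut ((value of joint latch above 1.2 rad or value of joint latch below -1.2 rad) and value of joint lid below 0.05 rad), for 0.2 s.
At the end, for the whole second after the job is handed in: The lid stands open 60 degrees within 5 degrees (0.96 to 1.135 rad), still (under 0.1 rad/s), held by the gripper's fingers (contact force over 0.3 N) with no loose thing propping it, and the turnbutton is still turned clear (over 1.2 rad either way) (value of joint lid between 0.96 and 1.135 rad and velocity of joint lid between -0.1 and 0.1 rad/s and contact force between the fingers and lid above 0.3 N and (value of joint latch above 1.2 rad or value of joint latch below -1.2 rad) and contact force between each of beaker, weight, amber_bottle, jar, scoop, vial, stopper and lid below 0.05 N); the arm keeps its last pose, push and grip.
It fails at once if the beaker inside is moved by more than 30 mm or tipped (distance of beaker from where it was at the start of the episode above 0.03 m or angle between beaker's own z axis and vertical above 0.35 rad).
It fails at once if another loose thing on the bench is moved by more than 30 mm or tipped (distance of any of weight, amber_bottle, jar, scoop, vial, stopper from where it was at the start of the episode above 0.03 m or angle between any of weight, amber_bottle, jar, vial, stopper's own z axis and vertical above 0.35 rad).
It also fails if it takes over 54 s, if anything falls off the work surface, if the arm or the gripper's body presses on something with over 40 N, if the wrist force passes 120 N, or if a joint passes its speed limit or range.

## Working session

There is one attempt and no reset: what is moved stays moved. The work goes in short steps, Python scripts to look and compute and a shell command to move; the robot and the scene stay as the last step left them, time stands still between calls to the robot, and variables do not carry over. Pictures are saved under pics/ and viewed, and the job is handed in when it is done.

```bash
mkdir -p pics; ls; python3 - <<'E'
from cell import manip
import cv2
for n in("scene","top"):
    im=manip.snapshot(n); cv2.imwrite(f"pics/{n}0.png",im[:,:,::-1])
    print(n,manip.get_calibration(n))
print(manip.get_calibration("wrist"))
print(manip.get_state())
E
```

```text
pics
scene {'fx': 416.5108109681867, 'fy': 416.5108109681867, 'cx': 285.82832677624594, 'cy': 208.92065385188306, 'cam_to_world': array([[-0.7652838 , -0.42829378,  0.4805259 ,  1.13650842],
       [ 0.64364655, -0.50019014,  0.57924859,  0.71705995],
       [-0.00773425,  0.7525784 ,  0.65845723,  0.93561446],
       [ 0.        ,  0.        ,  0.        ,  1.        ]])}
top {'fx': 456.42415557410123, 'fy': 456.42415557410123, 'cx': 272.9564837354659, 'cy': 210.90171370564082, 'cam_to_world': array([[-0.0255532 ,  0.99235303, -0.12075803,  0.40397723],
       [-0.99953181, -0.027396  , -0.01362449, -0.01777281],
       [-0.01682859,  0.12035334,  0.99258847,  1.44908106],
       [ 0.        ,  0.        ,  0.        ,  1.        ]])}
{'fx': 304.89912355543566, 'fy': 304.89912355543566, 'cx': 281.1979887229906, 'cy': 205.12300050058695, 'hand_eye': array([[ 1.24136723e-03,  9.65362439e-01,  2.60909602e-01,
         7.12549751e-02],
       [ 9.99999186e-01, -1.27537996e-03, -3.89495408e-05,
        -2.36431884e-04],
       [ 2.95158453e-04,  2.60909438e-01, -9.65363236e-01,
        -
[... 198 characters left out ...]
75100e-05,
        1.36747794e+00, -8.25931348e-02]), 'joint_vel': array([ 0.00098359, -0.00327975, -0.00265907, -0.00161148,  0.00148831,
       -0.0003292 ]), 'joint_efforts': array([ 5.06157648e-04, -4.18876719e+01, -3.61098397e+01,  7.76448171e-02,
        4.61310579e-02, -6.34123649e-05]), 'ee_pos': array([ 0.27709589, -0.58734471,  0.21352168]), 'ee_rot': array([[ 9.04415821e-01,  4.26651604e-01, -6.56959018e-04],
       [ 4.26652086e-01, -9.04414191e-01,  1.72282869e-03],
       [ 1.40884563e-04, -1.83844646e-03, -9.99998300e-01]]), 'wrist_force': array([0.08725009, 0.43223174, 0.20612116]), 'ft_torque': array([ 0.02199889, -0.02542664, -0.05779149]), 'finger_gap': 0.0949472415129243}
```

View pics/scene0.png

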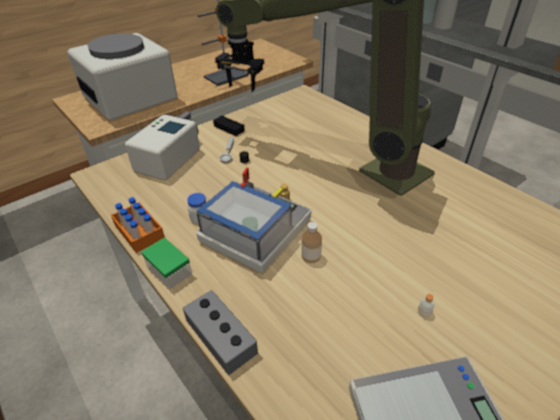

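View pics/top0.png

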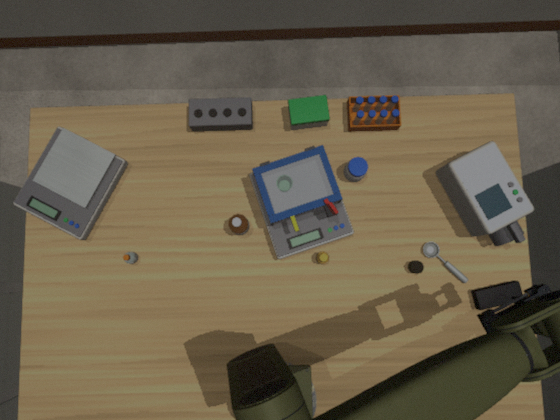

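The top view shows the lid's blue frame around (298,185), the red turnbutton at (331,207), the yellow tab at (293,224), the weight at (323,258), the bottle at (238,224) and the jar at (357,170). Next I measure them.

```bash
cat > h.py <<'E'
import numpy as np, cv2
from cell import manip
def ray(name,px,T=None):
    c=manip.get_calibration(name)
    if T is None: T=c["cam_to_world"]
    d=np.array([(px[0]-c["cx"])/c["fx"],-(px[1]-c["cy"])/c["fy"],-1.])
    return T[:3,3],T[:3,:3]@d
def onz(name,px,z,T=None):
    o,d=ray(name,px,T); return o+d*(z-o[2])/d[2]
def two(a,b):
    (o1,d1),(o2,d2)=a,b
    s=np.linalg.lstsq(np.c_[d1,-d2],o2-o1,rcond=None)[0]
    p,q=o1+d1*s[0],o2+d2*s[1]; return (p+q)/2,np.linalg.norm(p-q)
def wristT():
    s=manip.get_state(); T=np.eye(4);T[:3,:3]=s["ee_rot"];T[:3,3]=s["ee_pos"]
    return T@manip.get_calibration("wrist")["hand_eye"]
def mask(im,lo,hi,smin=100,vmin=60):
    h=cv2.cvtColor(im,cv2.COLOR_RGB2HSV)
    m=cv2.inRange(h,(max(lo,0),smin,vmin),(hi,255,255))
    if lo<0: m|=cv2.inRange(h,(180+lo,smin,vmin),(180,255,255))
    return m
E
python3 - <<'E'
from h import *
im=cv2.imread("pics/top0.png")[:,:,::-1].copy()
def win(m,x0,y0,x1,y1):
    k=np.zeros_like(m);k[y0:y1,x0:x1]=m[y0:y1,x0:x1];return k
b=win(mask(im,100,125,120,50),245,140,346,228)
cs=max(cv2.findContours(b,0,2)[0],key=cv2.contourArea)
r=cv2.minAreaRect(cs);box=cv2.boxPoints(r);print(r,box)
P=np.array([onz("top",p,.1385) for p in box]);print(P.round(4));print([np.linalg.norm(P[i]-P[i-1]).round(4) for i in range(4)])
for n,lo,hi,z in(("red",-8,8,.165),("yel",20,33,.1345)):
    m=win(mask(im,lo,hi,130,60),270,195,345,240);ys,xs=np.nonzero(m);print(n,len(xs),xs.mean(),ys.mean(),onz("top",(xs.mean(),ys.mean()),z), cv2.minAreaRect(np.c_[xs,ys].astype(np.float32)))
v=im[130:280,220:380];cv2.imwrite("pics/topc.png",cv2.resize(v,None,fx=5,fy=4*1.0,interpolation=2)[:,:,::-1])
s=cv2.imread("pics/scene0.png")[150:280,170:340];cv2.imwrite("pics/scc.png",cv2.resize(s,None,fx=4.5,fy=4.5,interpolation=2))
E
```

```text
((296.7145080566406, 184.0291748046875), (56.66154098510742, 74.81733703613281), 71.17529296875) [[252.16522 169.2846 ]
 [322.9806  145.143  ]
 [341.2638  198.77374]
 [270.44843 222.91534]]
[[ 0.6878  0.0579  0.1385]
 [ 0.754  -0.1517  0.1385]
 [ 0.5933 -0.1984  0.1385]
 [ 0.5287  0.0083  0.1385]]
[np.float64(0.1666), np.float64(0.2199), np.float64(0.1673), np.float64(0.2166)]
red 82 330.6707317073171 205.90243902439025 [ 0.56994409 -0.16392242  0.165     ] ((330.7400207519531, 205.8200225830078), (17.799999237060547, 5.400000095367432), 53.13010025024414)
yel 60 294.21666666666664 223.01666666666668 [ 0.5269546 -0.0602566  0.1345   ] ((294.0865173339844, 223.2810821533203), (15.14542293548584, 4.1172027587890625), 72.89727020263672)
```

View pics/topc.png

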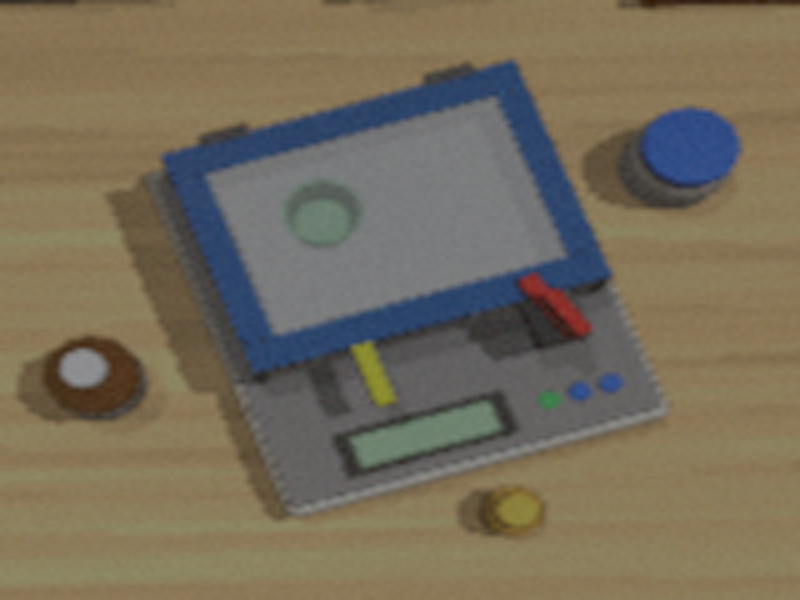

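View pics/scc.png

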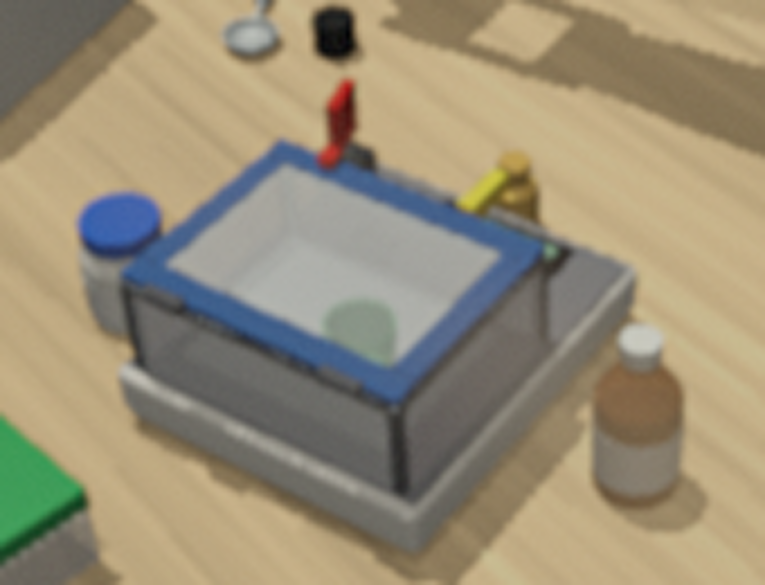

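Balance pose from the lid rectangle: yaw ≈17.4°, origin ≈(0.612,-0.080). The lid measures 217–220 × 167 mm against 220 × 170 given. Tab and latch predictions agree with the colour blobs to about 5 mm. I'll move above it and refine with the wrist camera.

```bash
python3 -m inch '[[1,0.02,-0.01,-0.03,0],[1,0.035,-0.025,-0.03,0],[1,0.035,-0.025,-0.02,0],[1,0.035,-0.025,-0.01,0],[1,0.035,-0.025,0,0],[1,0.035,-0.025,0,0],[1,0.035,-0.025,0,0],[1,0.035,-0.025,0,0]]'; python3 -m inch '[[1,0.035,-0.025,0,0],[1,0.035,-0.025,0,0],[1,0.035,-0.025,0,0],[1,0.035,-0.025,0,0],[1,0.02,-0.015,0,0],[1,0,0,0,0],[1,0,0,0,0]]'
python3 - <<'E'
from h import *
s=manip.get_state();print(s["ee_pos"],s["ee_rot"][:,0],s["joint_positions"])
T=wristT();np.save("T1.npy",T)
im=manip.snapshot("wrist");cv2.imwrite("pics/w1.png",im[:,:,::-1])
E
```

```text
t: 0.9
ee_pos: [0.4402, -0.3001, 0.303]
ee_rot: [[0.909, 0.417, -0.003], [0.417, -0.909, 0.01], [0.001, -0.01, -1.0]]
wrist_force: [0.3, -0.5, -0.5]
finger_gap: 0.095
t: 1.6
ee_pos: [0.5404, -0.1157, 0.3009]
ee_rot: [[0.906, 0.424, -0.007], [0.424, -0.906, 0.012], [-0.001, -0.014, -1.0]]
wrist_force: [-0.3, -0.5, 0.2]
finger_gap: 0.0953
[ 0.54035313 -0.11570795  0.30093961] [ 0.90568108  0.423957   -0.00149779] [-0.31302221 -0.12547839  1.75607655  0.00928162  1.52169629  0.81946903]
```

View pics/w1.png

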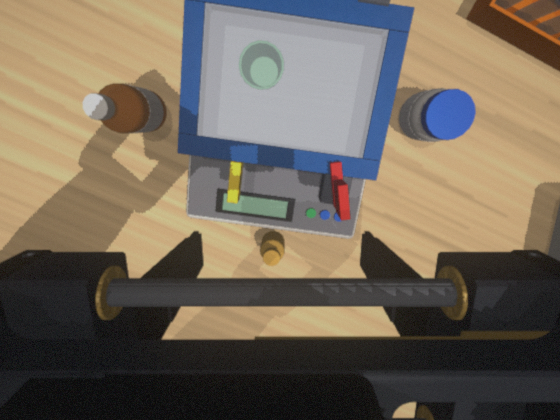

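The wrist view shows the front lid edge from (178,154) to (378,180), the tab around (235,183), the red bar tip at (336,165) and the wing around (342,195).

```bash
python3 - <<'E'
from h import *
T=np.load("T1.npy");im=cv2.imread("pics/w1.png")[:,:,::-1].copy()
v=im[130:240,170:400];cv2.imwrite("pics/w1c.png",cv2.resize(v,None,fx=3.4,fy=3.4,interpolation=2)[:,:,::-1])
b=mask(im,100,125,140,50);b[:, :170]=0;b[:,412:]=0;b[185:]=0
# edges by columns/rows: lower edge of frame
xs=np.arange(190,322,4);pts=[]
for x in xs:
    ys=np.nonzero(b[:,x])[0]; pts.append((x,ys.max()+.5))
f=np.array([onz("wrist",p,.1385,T)[:2] for p in pts])
A=np.polyfit(f[:,1],f[:,0],1);print("front edge slope->yaw",np.degrees(np.arctan(-A[0])),np.std(f[:,0]-np.polyval(A,f[:,1])))
ly=[];ry=[]
for y in range(10,145,4):
    q=np.nonzero(b[y])[0];ly.append(onz("wrist",(q.min()-.5,y),.1385,T)[:2]);ry.append(onz("wrist",(q.max()+.5,y),.1385,T)[:2])
for e in(ly,ry):
    e=np.array(e);B=np.polyfit(e[:,0],e[:,1],1);print("side yaw",np.degrees(np.arctan(B[0])))
    # corner with front edge: x=A0*y+A1 ; y=B0*x+B1
    x=(A[0]*B[1]+A[1])/(1-A[0]*B[0]);print("corner",x,B[0]*x+B[1])
for n,lo,hi,z in(("red",-8,8,.180),("yel",20,33,.1435)):
    m=mask(im,lo,hi,150,100);m[:150]=0;m[228:]=0;m[:,:200]=0;m[:,360:]=0
    ys,xs=np.nonzero(m);r=cv2.minAreaRect(np.c_[xs,ys].astype(np.float32));print(n,r,cv2.boxPoints(r).tolist(),onz("wrist",r[0],z,T))
E
```

```text
front edge slope->yaw -33.77914790074497 0.053573139935454345
side yaw -28.170007993821315
corner 0.6383204552661822 -0.017052812103098336
side yaw 17.763416130246128
corner 0.49282567974961927 -0.23456151127286262
red ((340.0018005371094, 190.39170837402344), (57.74462127685547, 14.644401550292969), 83.82982635498047) [[329.6187744140625, 162.47366333007812], [344.1783447265625, 160.899658203125], [350.38482666015625, 218.30975341796875], [335.82525634765625, 219.88375854492188]] [ 0.57055914 -0.16276334  0.18      ]
yel ((233.90292358398438, 181.93824768066406), (11.044508934020996, 40.09636688232422), 5.906140327453613) [[226.3470458984375, 201.311767578125], [230.47293090820312, 161.42825317382812], [241.45880126953125, 162.56472778320312], [237.33291625976562, 202.4482421875]] [ 0.52489844 -0.06301883  0.1435    ]
```

View pics/w1c.png

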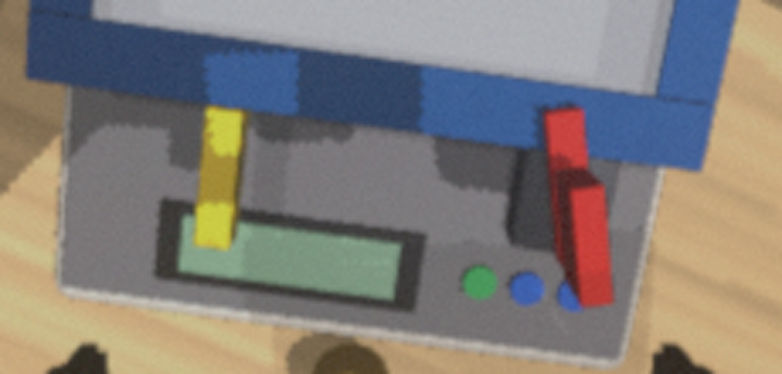

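```bash
python3 - <<'E'
from h import *
T=np.load("T1.npy")
g=lambda p,z:onz("wrist",(170+p[0]/3.4,130+p[1]/3.4),z,T)[:2]
a=g((28,78),.1385);b=g((702,170),.1385)
d=a-b;print("corners",a,b,np.linalg.norm(d),"yaw",np.degrees(np.arctan2(-d[0],d[1])))
w0=g((588,187),.18);w1=g((597,305),.18);e=w0-w1;print("wing",w0,w1,(w0+w1)/2,np.linalg.norm(e),np.degrees(np.arctan2(e[1],e[0])))
t1=g((215,247),.1435);t0=g((225,108),.1435);e=t0-t1;print("tab",t0,t1,(t0+t1)/2,np.linalg.norm(e),np.degrees(np.arctan2(e[1],e[0])))
y=np.arctan2(-d[0],d[1]);R=np.array([[np.cos(y),-np.sin(y)],[np.sin(y),np.cos(y)]])
o=(a+b)/2-R@[-.055,0];print("origin",o,"pred pivot",o+R@[-.075,-.07],"pred tab",o+R@[-.081,.045],"hinge",o+R@[.115,0])
s=manip.get_state();print(s["ee_rot"])
E
```

```text
corners [0.52725415 0.00461187] [ 0.59302055 -0.20421778] 0.21894073113344933 yaw 17.480698192394108
wing [ 0.57650751 -0.16281542] [ 0.54642562 -0.18193095] [ 0.56146657 -0.17237319] 0.03564159541126009 32.43389812580599
tab [ 0.54627981 -0.05668027] [ 0.50294285 -0.07144776] [ 0.52461133 -0.06406401] 0.045783958379192254 18.817038685666937
origin [ 0.61259735 -0.08328181] pred pivot [ 0.5620879  -0.17257792] pred tab [ 0.52182077 -0.06469113] hinge [ 0.72228644 -0.04873759]
[[ 0.9060019   0.423212   -0.00722189]
 [ 0.42327173 -0.90591686  0.01247731]
 [-0.00126188 -0.01436129 -0.99989608]]
```

Everything agrees: wing length 35.6 mm (36 given), tab 45.8 mm (46 given), predicted pivot within 1 mm of the measured one. The latch stands at about +15° and the pivot is at (0.562,-0.1725). I'll move over the wing.

```bash
python3 -m inch '[[0.6,-0.0022,0.03,-0.02,0],[0.6,-0.0022,0.03,0.02,0],[0.6,0,0,0.03,-7.4],[0.6,0,0,0.03,0],[0.6,0,0,0.02,0],[0.6,0,0,0,0],[0.6,0,0,0,0]]'
python3 - <<'E'
from h import *
s=manip.get_state();R=s["ee_rot"];print(s["ee_pos"],R,np.degrees(np.arctan2(R[1,0],R[0,0])))
print(R.T@(np.array([.562,-.1725,.153])-s["ee_pos"]))
E
```

```text
t: 2.35
ee_pos: [0.5576, -0.1833, 0.2183]
ee_rot: [[0.848, 0.53, -0.006], [0.53, -0.848, 0.01], [-0.0, -0.012, -1.0]]
wrist_force: [0.4, 0.1, -0.1]
finger_gap: 0.0573
[ 0.55757836 -0.18330751  0.21831533] [[ 8.48040343e-01  5.29892033e-01 -6.48153857e-03]
 [ 5.29931527e-01 -8.47985742e-01  9.63115297e-03]
 [-3.92781060e-04 -1.16023779e-02 -9.99932613e-01]] 32.00083124115659
[ 0.00950262 -0.00606381  0.06538636]
```

```bash
python3 -m inch '[[0.6,0.0095,-0.006,0,0],[0.6,0,0,0.015,0],[0.6,0,0,0,0]]'
python3 - <<'E'
from h import *
s=manip.get_state();R=s["ee_rot"]
print(s["ee_pos"],R.T@(np.array([.562,-.1725,.153])-s["ee_pos"]))
cv2.imwrite("pics/w2.png",manip.snapshot("wrist")[:,:,::-1])
E
```

```text
t: 2.65
ee_pos: [0.5639, -0.1737, 0.2061]
ee_rot: [[0.849, 0.529, -0.001], [0.529, -0.849, 0.008], [0.003, -0.007, -1.0]]
wrist_force: [-0.1, -0.6, 0.2]
finger_gap: 0.0573
[ 0.56385542 -0.17370907  0.20613287] [-0.00108801 -0.00162869  0.05314292]
```

View pics/w2.png

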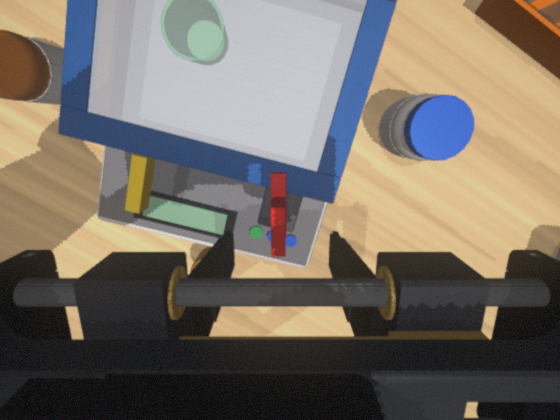

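The wing (277,225) is centred between the fingers at (225,245) and (335,245), with its length vertical in the picture. I'll descend.

```bash
python3 -m inch '[[0.6,-0.001,-0.0015,0.02,0],[0.6,0,0,0.02,0],[0.6,0,0,0.012,0],[0.6,0,0,0,0],[0.6,0,0,0,0]]'
python3 - <<'E'
from h import *
s=manip.get_state();R=s["ee_rot"]
print(s["ee_pos"],R.T@(np.array([.562,-.1725,.153])-s["ee_pos"]))
E
```

```text
t: 3.2
ee_pos: [0.566, -0.1731, 0.1588]
ee_rot: [[0.848, 0.53, 0.008], [0.53, -0.848, 0.004], [0.009, 0.001, -1.0]]
wrist_force: [0.5, -0.7, -0.3]
finger_gap: 0.0573
[ 0.56601852 -0.17305835  0.1587937 ] [-0.00316368 -0.0026113   0.0057619 ]
```

Correct, then close gently.

```bash
python3 -m inch '[[0.6,-0.003,-0.0025,0.005,0],[0.6,0,0,0,0],[0.6,0,0,0,0]]' 15; python3 -m inch '[[0,0,0,0,0],[0,0,0,0,0],[0,0,0,0,0],[0,0,0,0,0],[0,0,0,0,0],[0,0,0,0,0],[0,0,0,0,0]]' 15
```

```text
t: 3.5
ee_pos: [0.5631, -0.173, 0.1559]
ee_rot: [[0.848, 0.53, 0.012], [0.53, -0.848, 0.002], [0.011, 0.004, -1.0]]
wrist_force: [0.3, 1.4, -0.0]
finger_gap: 0.0574
t: 4.2
ee_pos: [0.5627, -0.1716, 0.1573]
ee_rot: [[0.848, 0.53, 0.011], [0.53, -0.848, 0.006], [0.012, 0.001, -1.0]]
wrist_force: [-3.6, 5.6, 4.8]
finger_gap: 0.0098
```

```bash
python3 -m inch '[[0,0,0,0,-6],[0,0,0,0,-6],[0,0,0,0,-6],[0,0,0,0,-6]]'
```

```text
t: 4.6
ee_pos: [0.5629, -0.1717, 0.1573]
ee_rot: [[0.546, 0.838, 0.011], [0.838, -0.546, 0.005], [0.01, 0.007, -1.0]]
wrist_force: [0.2, -0.6, 0.1]
finger_gap: 0.01
```

```bash
python3 -m inch '[[0,0,0,0,-6],[0,0,0,0,-6],[0,0,0,0,-6],[0,0,0,0,-6],[0,0,0,0,-6],[0,0,0,0,-6]]'; python3 -m inch '[[0,0,0,0,-6],[0,0,0,0,-5],[0,0,0,0,0],[0,0,0,0,0],[0,0,0,0,0]]'
```

```text
t: 5.2
ee_pos: [0.5634, -0.1719, 0.1573]
ee_rot: [[-0.076, 0.997, 0.012], [0.997, 0.076, 0.006], [0.005, 0.012, -1.0]]
wrist_force: [1.1, -0.6, -0.1]
finger_gap: 0.0101
t: 5.7
ee_pos: [0.5635, -0.1718, 0.1572]
ee_rot: [[-0.27, 0.963, 0.011], [0.963, 0.27, 0.006], [0.003, 0.013, -1.0]]
wrist_force: [0.7, 0.1, 0.2]
finger_gap: 0.0098
```

```bash
python3 -m inch '[[0.5,0,0,0,0],[0.5,0,0,0,0],[0.5,0,0,0,0],[0.5,0,0,0,0],[0.5,0,0,-0.01,0],[0.5,0,0,-0.03,0],[0.5,0,0,-0.04,0],[0.5,0,0,-0.03,0]]'; python3 -m inch '[[0.5,0,0,-0.03,8],[0.5,0,0,0,8],[0.5,0,0,0,8],[0.5,0,0,0,8],[0.5,0,0,0,8],[0.5,0,0,0,8],[0.5,0,0,0,8],[0.5,0,0,0,8]]' ; python3 -m inch '[[0.5,0,0,0,8],[0.5,0,0,0,8],[0.5,0,0,0,8],[0.5,0,0,0,0],[0.5,0,0,0,0]]' 
python3 - <<'E'
from h import *
s=manip.get_state();R=s["ee_rot"]
print(s["ee_pos"],np.degrees(np.arctan2(R[1,0],R[0,0])),R.T@(np.array([.5187,-.0657,.22])-s["ee_pos"]))
np.save("T3.npy",wristT());cv2.imwrite("pics/w3.png",manip.snapshot("wrist")[:,:,::-1])
E
```

```text
t: 6.5
ee_pos: [0.5591, -0.1713, 0.2654]
ee_rot: [[-0.268, 0.964, 0.0], [0.964, 0.267, 0.01], [0.01, 0.003, -1.0]]
wrist_force: [0.3, 0.1, 0.7]
finger_gap: 0.0476
t: 7.3
ee_pos: [0.5621, -0.1729, 0.3142]
ee_rot: [[0.778, 0.628, 0.021], [0.628, -0.778, 0.002], [0.017, 0.011, -1.0]]
wrist_force: [-0.5, -0.4, 0.2]
finger_gap: 0.0477
t: 7.8
ee_pos: [0.5622, -0.173, 0.3189]
ee_rot: [[0.97, 0.242, 0.025], [0.242, -0.97, 0.0], [0.024, 0.006, -1.0]]
wrist_force: [-0.1, -1.0, 0.5]
finger_gap: 0.0473
[ 0.56224956 -0.17300581  0.31890733] 13.987848115162638 [-0.0187131  -0.11522729  0.09780722]
```

View pics/w3.png

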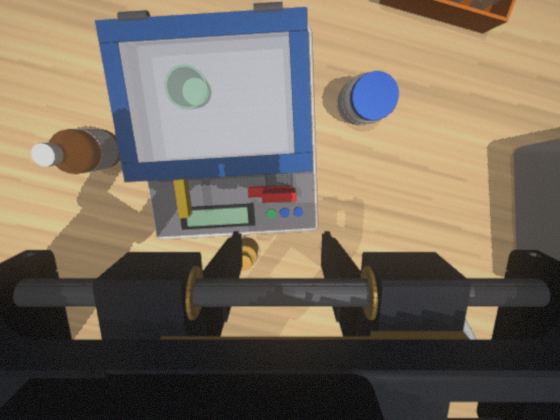

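The red bar at (272,194) now lies parallel to the front edge and clear of it; the lid is shut. Moving over the tab at (181,198).

```bash
python3 - <<'E'
from h import *
T=np.load("T3.npy");im=cv2.imread("pics/w3.png")[:,:,::-1].copy()
m=mask(im,20,33,140,70);m[:170]=0;m[228:]=0;m[:,:165]=0;m[:,195:]=0
ys,xs=np.nonzero(m);r=cv2.minAreaRect(np.c_[xs,ys].astype(np.float32));b=cv2.boxPoints(r)
P=np.array([onz("wrist",p,.1435,T) for p in b]);print(r,P.round(4).tolist(),P.mean(0))
E
python3 -m inch '[[0.5,-0.004,-0.029,0,-3.5],[0.5,-0.005,-0.029,0,0],[0.5,-0.005,-0.029,0.03,0],[0.5,-0.005,-0.029,0.035,0],[0.5,0,0,0.02,0],[0.5,0,0,0,0],[0.5,0,0,0,0]]'
python3 - <<'E'
from h import *
s=manip.get_state();R=s["ee_rot"]
print(s["ee_pos"],np.degrees(np.arctan2(R[1,0],R[0,0])),R.T@(np.array([.5187,-.0657,.118])-s["ee_pos"]))
np.save("T4.npy",wristT());cv2.imwrite("pics/w4.png",manip.snapshot("wrist")[:,:,::-1])
E
```

```text
((182.20269775390625, 198.21621704101562), (38.63376235961914, 12.49432373046875), 80.53767395019531) [[0.5437, -0.0505, 0.1435], [0.5494, -0.0638, 0.1435], [0.5064, -0.0789, 0.1435], [0.5004, -0.0651, 0.1435]] [ 0.52495803 -0.06458671  0.1435    ]
t: 8.55
ee_pos: [0.5119, -0.0647, 0.2332]
ee_rot: [[0.949, 0.314, 0.03], [0.314, -0.949, -0.001], [0.028, 0.011, -1.0]]
wrist_force: [0.7, -0.5, -0.1]
finger_gap: 0.0474
[ 0.51189142 -0.06466548  0.23322572] 18.31985911407206 [0.00288407 0.001905   0.11537957]
```

View pics/w4.png

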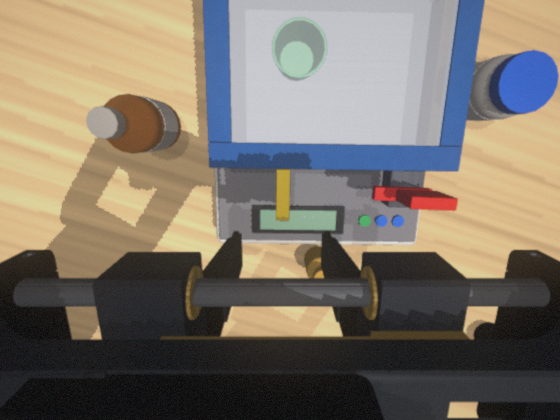

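```bash
python3 -m inch '[[0.5,0.004,0.002,0.02,0.8],[0.5,0,0,0.03,0],[0.5,0,0,0,0],[0.5,0,0,0,0]]'
python3 - <<'E'
from h import *
s=manip.get_state();R=s["ee_rot"]
print(s["ee_pos"],np.degrees(np.arctan2(R[1,0],R[0,0])),R.T@(np.array([.521,-.0655,.118])-s["ee_pos"]))
E
```

```text
t: 9.0
ee_pos: [0.5234, -0.0685, 0.1911]
ee_rot: [[0.953, 0.299, 0.043], [0.299, -0.954, -0.004], [0.039, 0.017, -0.999]]
wrist_force: [-0.5, 1.2, 0.4]
finger_gap: 0.0474
[ 0.52342573 -0.06852738  0.19113531] 17.430756558564607 [-0.00428255 -0.00484829  0.07295188]
```

```bash
python3 -m inch '[[0.5,-0.005,-0.005,0.03,0],[0.5,0,0,0.035,0],[0.5,0,0,0,0],[0.5,0,0,0,0]]'
python3 - <<'E'
from h import *
s=manip.get_state();R=s["ee_rot"]
print(s["ee_pos"],np.degrees(np.arctan2(R[1,0],R[0,0])),R.T@(np.array([.521,-.0655,.118])-s["ee_pos"]))
cv2.imwrite("pics/w5.png",manip.snapshot("wrist")[:,:,::-1])
E
```

```text
t: 9.4
ee_pos: [0.5266, -0.068, 0.1359]
ee_rot: [[0.953, 0.298, 0.058], [0.299, -0.954, -0.008], [0.053, 0.025, -0.998]]
wrist_force: [-0.1, 1.0, 0.4]
finger_gap: 0.048
[ 0.52661106 -0.06802406  0.13589836] 17.407411836271837 [-0.00554039 -0.0045282   0.01752157]
```

View pics/w5.png

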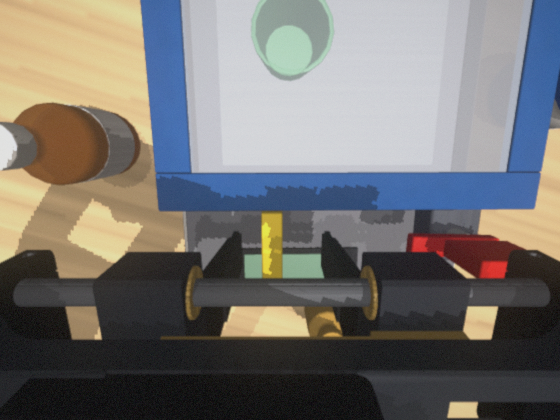

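The tab (271,245) lies between the fingers, about 4–5 mm left of centre, which matches the computed correction. Correct, finish the descent, and grip.

```bash
python3 -m inch '[[0.5,-0.009,-0.0045,0.017,0],[0.5,0,0,0,0],[0.5,0,0,0,0]]'; python3 -m inch '[[0,0,0,0,0],[0,0,0,0,0],[0,0,0,0,0],[0,0,0,0,0],[0,0,0,0,0]]' 25
python3 - <<'E'
from h import *
s=manip.get_state();R=s["ee_rot"]
print(s["ee_pos"],np.degrees(np.arctan2(R[1,0],R[0,0])),R.T@(np.array([.521,-.0655,.118])-s["ee_pos"]),s["finger_gap"])
cv2.imwrite("pics/w6.png",manip.snapshot("wrist")[:,:,::-1])
E
```

```text
t: 9.75
ee_pos: [0.522, -0.0677, 0.126]
ee_rot: [[0.952, 0.297, 0.069], [0.299, -0.954, -0.011], [0.063, 0.031, -0.998]]
wrist_force: [0.8, 0.3, 0.5]
finger_gap: 0.0476
t: 10.25
ee_pos: [0.5235, -0.0641, 0.1305]
ee_rot: [[0.953, 0.296, 0.071], [0.297, -0.955, -0.001], [0.068, 0.022, -0.997]]
wrist_force: [-6.2, 18.8, 5.2]
finger_gap: 0.0133
[ 0.5235417  -0.06407147  0.13046402] 17.29104486350422 [-0.0036878   0.00033931  0.01225307] 0.01333275128456522
```

View pics/w6.png

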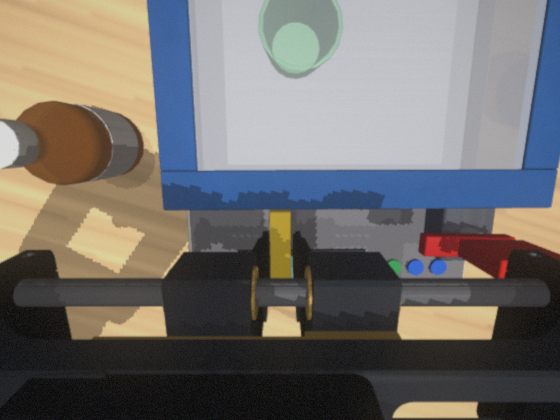

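The grip is too shallow: the tips are at z 0.1305, about 12 mm too high. Open a little, go deeper, and regrip.

```bash
python3 -m inch '[[0.3,0,0,0,0],[0.3,0,0,0,0],[0.3,-0.003,0,0.015,0],[0.3,0,0,0.008,0],[0.3,0,0,0,0]]'
python3 - <<'E'
from h import *
s=manip.get_state();R=s["ee_rot"]
print(s["ee_pos"],R.T@(np.array([.521,-.0645,.117])-s["ee_pos"]),s["finger_gap"])
E
```

```text
t: 10.8
ee_pos: [0.5218, -0.064, 0.105]
ee_rot: [[0.952, 0.297, 0.07], [0.298, -0.955, 0.0], [0.067, 0.021, -0.998]]
wrist_force: [-0.1, -0.1, -0.3]
finger_gap: 0.0284
[ 0.52179016 -0.06401883  0.10503597] [-9.51790380e-05  4.72913417e-04 -1.19900423e-02] 0.02842143299259564
```

```bash
python3 -m inch '[[0.3,0,0,-0.009,0],[0.3,0,0,0,0]]'; python3 -m inch '[[0,0,0,0,0],[0,0,0,0,0],[0,0,0,0,0],[0,0,0,0,0]]' 25
python3 - <<'E'
from h import *
s=manip.get_state();R=s["ee_rot"]
print(s["ee_pos"],R.T@(np.array([.521,-.0645,.117])-s["ee_pos"]),s["finger_gap"])
E
```

```text
t: 11.0
ee_pos: [0.5206, -0.0643, 0.1135]
ee_rot: [[0.953, 0.296, 0.068], [0.297, -0.955, 0.0], [0.065, 0.02, -0.998]]
wrist_force: [0.5, 0.1, 0.1]
finger_gap: 0.0288
t: 11.4
ee_pos: [0.5211, -0.0642, 0.1147]
ee_rot: [[0.953, 0.296, 0.07], [0.297, -0.955, 0.001], [0.067, 0.02, -0.998]]
wrist_force: [1.1, -1.7, -1.8]
finger_gap: 0.0118
[ 0.52111207 -0.06416502  0.11471555] [-5.34535951e-05  3.31952982e-04 -2.28701120e-03] 0.011800032193141042
```

Gripped: gap 11.8 mm, grasp centre at tab height. Lift along the arc, first 20°.

```bash
cat > arc.py <<'E'
from h import *
s=manip.get_state();R=s["ee_rot"];p=s["ee_pos"]-R[:,2]*.0185
y=np.radians(17.48);bx=np.array([np.cos(y),np.sin(y),0]);by=np.array([-np.sin(y),np.cos(y),0])
H=np.array([.7228,-.0486,.1345])  # hinge mid
d=p-H;u,v,w=d@bx,d@by,d[2]
print("t",s["t"],"theta",np.degrees(np.arctan2(w,-u)).round(2),"rad",np.hypot(u,w).round(4),"lat",v.round(4),"gap",s["finger_gap"].round(4),"F",s["wrist_force"].round(1),"tilt",R[2,:2].round(3),"yaw",np.degrees(np.arctan2(R[1,0],R[0,0])).round(1))
import sys
th=np.arctan2(w,-u)
for a in map(float,sys.argv[1:]):
    t=np.radians(a);q=H-bx*.198*np.cos(t)+np.array([0,0,.198*np.sin(t)])+by*.045
    print(a,(R.T@(q-p)*1000).round(1))
E
python3 arc.py; python3 -m inch '[[0,0.002,0,-0.017,0],[0,0.0035,0,-0.017,0],[0,0.005,0,-0.0165,0],[0,0.0065,0,-0.016,0]]'; python3 arc.py 30 40
```

```text
t: 11.8
ee_pos: [0.5319, -0.0608, 0.1809]
ee_rot: [[0.953, 0.296, 0.066], [0.297, -0.955, -0.003], [0.063, 0.022, -0.998]]
wrist_force: [3.1, -3.5, -4.0]
finger_gap: 0.0122Traceback (most recent call last):
  File "arc.py", line 6, in <module>
    print("t",s["t"],"theta",np.degrees(np.arctan2(w,-u)).round(2),"rad",np.hypot(u,w).round(4),"lat",v.round(4),"gap",s["finger_gap"].round(4),"F",s["wrist_force"].round(1),"tilt",R[2,:2].round(3),"yaw",np.degrees(np.arctan2(R[1,0],R[0,0])).round(1))
                                                                                                                       ^^^^^^^^^^^^^^^^^^^^^
AttributeError: 'float' object has no attribute 'round'
Traceback (most recent call last):
  File "arc.py", line 6, in <module>
    print("t",s["t"],"theta",np.degrees(np.arctan2(w,-u)).round(2),"rad",np.hypot(u,w).round(4),"lat",v.round(4),"gap",s["finger_gap"].round(4),"F",s["wrist_force"].round(1),"tilt",R[2,:2].round(3),"yaw",np.degrees(np.arctan2(R[1,0],R[0,0])).round(1))
                                                                                                                       ^^^^^^^^^^^^^^^^^^^^^
AttributeError: 'float' object has no attribute 'round'
```

```bash
sed -i 's/s\["finger_gap"\].round(4)/round(s["finger_gap"],4)/' arc.py; python3 arc.py 25 30 35 40
python3 -c "
from h import *
cv2.imwrite('pics/w7.png',manip.snapshot('wrist')[:,:,::-1])"
```

```text
t 11.8 theta 19.12 rad 0.1979 lat 0.0462 gap 0.0122 F [ 3.1 -3.5 -4. ] tilt [0.063 0.022] yaw 17.3
25.0 [  8.7   1.6 -18.3]
30.0 [ 17.6   1.9 -33.1]
35.0 [ 27.8   2.2 -47.1]
40.0 [ 39.1   2.4 -60.1]
```

View pics/w7.png

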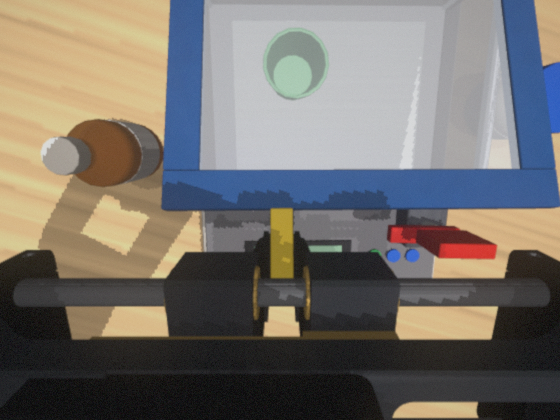

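The lid follows: the red bar is left behind and the tab is still between the pads. Continuing.

```bash
python3 -m inch '[[0,0.0085,0,-0.017,0],[0,0.009,0,-0.015,0],[0,0.010,0,-0.014,0],[0,0.011,0,-0.013,0]]'; python3 arc.py 45 50 55 60
```

```text
t: 12.25
ee_pos: [0.5663, -0.05, 0.2448]
ee_rot: [[0.952, 0.297, 0.067], [0.298, -0.954, -0.006], [0.062, 0.026, -0.998]]
wrist_force: [3.3, -3.9, -5.6]
finger_gap: 0.0123
t 12.25 theta 40.47 rad 0.1983 lat 0.0461 gap 0.0123 F [ 3.3 -3.9 -5.6] tilt [0.062 0.026] yaw 17.4
45.0 [ 11.6   1.4 -10.6]
50.0 [ 25.    1.6 -21.4]
55.0 [ 39.3   1.9 -31. ]
60.0 [ 54.4   2.1 -39.4]
```

```bash
python3 -m inch '[[0,0.012,0,-0.0105,0],[0,0.0135,0,-0.0105,0],[0,0.0145,0,-0.0095,0]]'; python3 arc.py 55 58 60
```

```text
t: 12.55
ee_pos: [0.6014, -0.0391, 0.278]
ee_rot: [[0.953, 0.298, 0.06], [0.299, -0.954, -0.009], [0.054, 0.026, -0.998]]
wrist_force: [1.0, -4.2, -3.3]
finger_gap: 0.0123
t 12.55 theta 54.88 rad 0.198 lat 0.0461 gap 0.0123 F [ 1.  -4.2 -3.3] tilt [0.054 0.026] yaw 17.4
55.0 [ 0.4  1.1 -0.2]
58.0 [ 9.3  1.2 -5.4]
60.0 [15.4  1.3 -8.6]
```

```bash
python3 -m inch '[[0,0.008,0,-0.0045,0],[0,0.0075,0,-0.004,0],[0,0,0,0,0],[0,0,0,0,0]]'; python3 arc.py 60;  python3 - <<'E'
from h import *
for n in("wrist","scene","top"):
    if n=="wrist":np.save("T8.npy",wristT())
    cv2.imwrite(f"pics/{n}8.png",manip.snapshot(n)[:,:,::-1])
s=cv2.imread("pics/scene8.png")[130:280,150:350];cv2.imwrite("pics/scc8.png",cv2.resize(s,None,fx=4,fy=4,interpolation=2))
E
python3 arc.py
```

```text
t: 12.95
ee_pos: [0.6165, -0.0344, 0.2881]
ee_rot: [[0.953, 0.298, 0.057], [0.299, -0.954, -0.009], [0.052, 0.026, -0.998]]
wrist_force: [0.2, -2.6, 0.4]
finger_gap: 0.012
t 12.95 theta 60.32 rad 0.1981 lat 0.046 gap 0.012 F [ 0.2 -2.6  0.4] tilt [0.052 0.026] yaw 17.4
60.0 [-0.9  1.   0.6]
t 13.1 theta 60.26 rad 0.1981 lat 0.046 gap 0.0121 F [-0.2 -3.4 -0.5] tilt [0.052 0.026] yaw 17.4
```

View pics/wrist8.png

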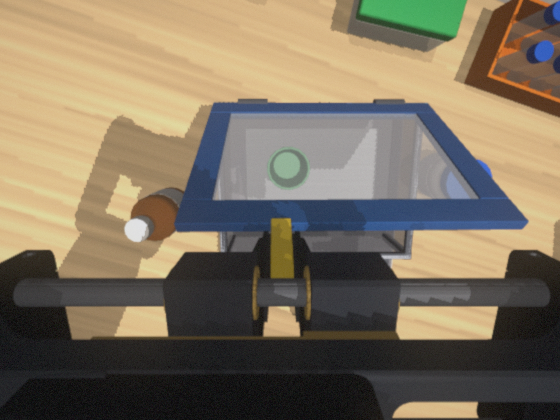

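View pics/scc8.png

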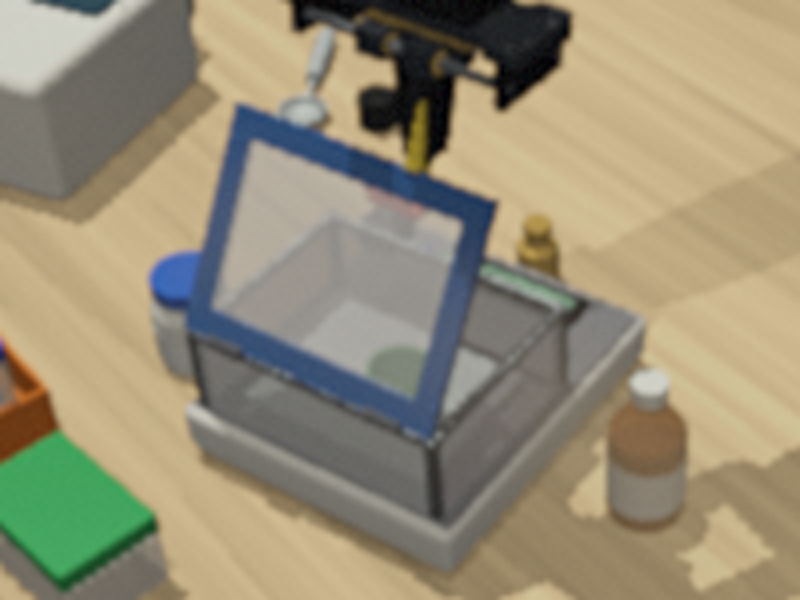

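View pics/top8.png

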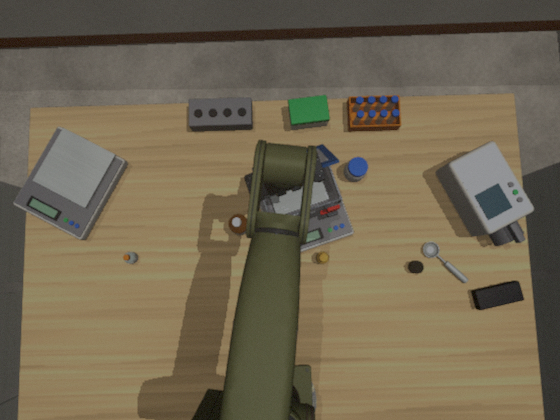

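The lid is open, the tab is in the pads, the red bar is still crosswise, and nothing else has moved. As a cross-check of the angle independent of the arm, I'll triangulate the lid's front corners: wrist (527,224)/(177,229) against scene (209.5,156.3)/(274,181).

```bash
python3 - <<'E'
from h import *
T=np.load("T8.npy");y=np.radians(17.48);bx=np.array([np.cos(y),np.sin(y),0]);H=np.array([.7228,-.0486,.1345])
P=[]
for w,s in(((527,225),(209.5,156.3)),((176,229),(274,181))):
    p,e=two(ray("wrist",w,T),ray("scene",s));P.append(p);d=p-H;print(p.round(4),"miss",e.round(4),"angle",np.degrees(np.arctan2(d[2],-d@bx)).round(1),"r",np.hypot(d[2],d@bx).round(4))
print(np.linalg.norm(P[0]-P[1]))
E
python3 -m inch '[[0,0,0,0,0],[0,0,0,0,0],[0,0,0,0,0],[0,0,0,0,0],[0,0,0,0,0]]'; python3 arc.py
```

```text
[ 0.6709 -0.1846  0.2723] miss 0.0054 angle 56.7 r 0.1647
[0.6045 0.0305 0.2745] miss 0.003 angle 57.5 r 0.166
0.22508074733817177
t: 13.6
ee_pos: [0.616, -0.0345, 0.2878]
ee_rot: [[0.953, 0.297, 0.058], [0.298, -0.954, -0.009], [0.053, 0.026, -0.998]]
wrist_force: [1.2, -2.7, -0.3]
finger_gap: 0.0125
t 13.6 theta 60.13 rad 0.1981 lat 0.046 gap 0.0125 F [ 1.2 -2.7 -0.3] tilt [0.053 0.026] yaw 17.4
```

```bash
python3 - <<'E'
from h import *
T=np.load("T8.npy");y=np.radians(17.48);bx=np.array([np.cos(y),np.sin(y),0]);by=np.array([-np.sin(y),np.cos(y),0]);H=np.array([.7228,-.0486,.1345])
for w,l in(((527,225),-.11),((176,229),.11)):
    o,d=ray("wrist",w,T)
    s=((l)-(o-H)@by)/(d@by);p=o+s*d-H;print("plane y:",np.degrees(np.arctan2(p[2],-p@bx)),np.hypot(p[2],p@bx))
    ss=np.linspace(.1,.4,3001);q=o+ss[:,None]*d-H;r=np.hypot(q[:,2],q@bx)
    k=np.nonzero(np.diff(np.sign(r-.17)))[0];print("circle",np.degrees(np.arctan2(q[k,2],-q[k]@bx)))
for w,s in(((527,225),(209.5,156.3)),((176,229),(274,181))):
    for z in(.26,.275,.285): print(z,(onz("scene",s,z)-H)@np.c_[bx,by],end=" ")
E
python3 -c "
import cv2
s=cv2.imread('pics/wrist8.png')[90:260,160:540];cv2.imwrite('pics/w8c.png',cv2.resize(s,None,fx=2.1,fy=2.1,interpolation=2))"
```

```text
plane y: 59.05934629708696 0.1707041448755769
circle [58.81344825]
plane y: 58.729099045350125 0.17072230559397938
circle [58.47631938]
0.26 [-0.10226609 -0.12350318] 0.275 [-0.08612847 -0.10730593] 0.285 [-0.07537006 -0.09650777] 0.26 [-0.10299961  0.09972364] 0.275 [-0.08684571  0.1109648 ] 0.285 [-0.07607645  0.11845891]
```

View pics/w8c.png

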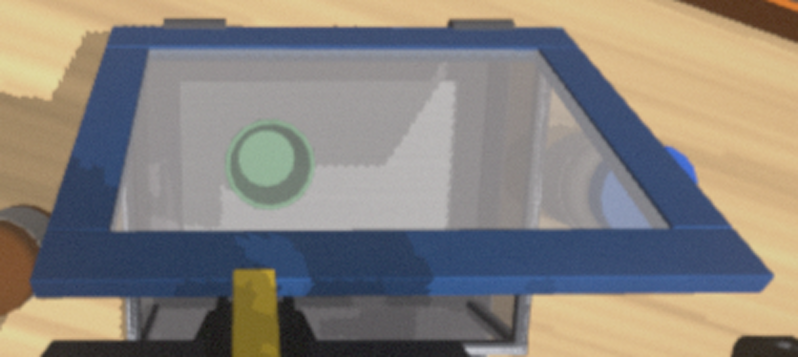

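Wrist-only check: radius 170.7 mm (170 given), angle about 59°, against 60.1° from the arm. Steady, so I hand it in.

```bash
python3 - <<'E'
from h import *
s=manip.get_state();print(s["t"],s["finger_gap"],abs(s["joint_vel"]).max())
manip.job_done()
E
python3 arc.py
```

```text
13.6 0.012463112934045159 0.001987613253793651
the job is handed in; nothing more can be done
the job is handed in; nothing more can be done
```

I turned the red turnbutton from about +15° to about +88° with the lid shut. I then gripped the yellow tab, raised the lid along its arc, and handed the job in at 13.6 s with the lid still held.

**Last checks**
- **Lid angle:** about 60.1° from the arm's pose. The wrist camera alone gave about 59°. A coarse triangulation across the wrist and scene cameras gave 56.7–57.5°, with misses of 3–5 mm and a radius about 5 mm short. I trusted it least, but it is also within the 5° band.
- **Grip:** the fingers were closed on the tab with a 12.5 mm gap at 25 N, and the arm was still (joint speeds under 0.002 rad/s).
- **Turnbutton:** its bar still lay parallel to the lid's front edge in the last pictures.
- **Other objects:** the beaker, weight, bottle, jar, scoop, vial and stopper looked unmoved in the last pictures.

**What went less well**
- My first grip on the tab was too shallow and pushed sideways at about 19 N, so I opened and regripped deeper.
- The tool drifted to a tilt of about 4° during the moves, with no visible effect.

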